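Dim the lamp, free the culture box cover and hold it open

TASK

The culture in the box dislikes bright light, so first bring the orange dimmer lever of the lamp unit to stand upright (half brightness) and leave it there. Then, before touching the red release, give the amber cover of the culture box a gentle tug upward by its black handle to find out if its hidden catch has caught; if it will not lift, slide the red release fully home to free it, never forcing the caught cover. Raise the cover to at least 45 degrees and finish holding it open there by the gripper, with the other things on the bench left where they are.

Things in the scene. Friction and masses are not known exactly. Their poses are not given: they have to be found in the camera images.
- culture_box: white plastic box, 180 (x) by 220 (y) by 72 tall, open on top under an amber hinged cover, fixed to the table. Origin: centre of its underside; x points to the back (hinge side), y to its left, z up. A dish with a soil specimen lies inside.
- catch: grey catch housing on the box's front, same frame as the box: spans x -145 to -90, y -120 to +60, z 0 to 66. Inside, unseen, a bolt may or may not hold the cover's tongue; nothing outside shows which. If caught, the cover lifts 0.01 rad, then a stiff spring stops it (under 0.03 rad at 15 N); over 40 N on the catch damages it, a 5 to 15 N pull at the handle is enough to tell. A bolt slid clear stays clear.
- cover (a joint): angle of the amber cover, rad: 0 shut, grows as it opens upward, stop at 1.3. Free, it lifts with 1 to 3 N at the handle and falls shut when let go. Plate 6 thick, 222 wide (y), 185 from hinge to front edge, top face at z 80 when shut; a front tongue 44 wide reaches 32 further over the catch housing.
- cover_hinge (a point): point on the cover's hinge axis, at the middle of the box's back edge: box frame x +90, y 0, z +74. The hinge axis is along the box's y. The x, y, z axes of this point turn with the cover.
- cover_handle (a point): centre of the black handle, a lying round bar 18 in diameter, 30 long along the box's y, 30 above the cover's top face on a stem 10 by 12. In the cover's frame it is 165 in front of the hinge axis and 36 above it (shut: box frame x -75, y 0, z +110). Can be pinched from above by its flat ends (30 apart); turns between the fingers as the cover opens.
- release (a joint): position of the red release fin, m: 0 at the start, 0.016 at its far stop. It slides along the box's +y (to the box's left, towards the handle's middle line), takes about 3 to 5 N and stays where it is left. From 0.013 on the bolt is certainly clear.
- release_fin (a point): grip point of the red release fin, 10 below its top: the fin is 16 (x) by 10 (y), stands 32 above the catch housing (top at z 98), at box frame x -120, y -85 at the start. It can be pinched along y, or pushed from its -y side.
- lamp: grey lamp unit, 140 (x) by 120 (y) by 55 tall, fixed to the table, with a dimmer lever on top and a short bent gooseneck lamp at its back, up to 125 tall. Origin: centre of its underside, x to the back, z up. Two green marks beside the lever's foot show where it stands upright.
- dimmer (a joint): angle of the dimmer lever, rad: 0 upright, negative leaning to the unit's front (-x of the unit; brighter), positive leaning to its back; stops at -0.75 and +0.75. It moves stiffly (about 2 N at the knob) and stays where it is left.
- dimmer_knob (a point): centre of the orange knob at the lever's end: a lying cylinder 20 in diameter, 24 long along the unit's y, 80 from the pivot. It can be pinched from above by its flat ends (24 apart) and turns between the fingers. The axes turn with the lever.
- dimmer_pivot (a point): point on the lever's pivot axis (along the unit's y), unit frame x -20, y 0, z +55.
- dish_a: a shut glass culture dish, 94 wide, 18 tall (mm), a bystander to be left alone; origin at its underside's centre.
- dish_b: a shut glass culture dish, 94 wide, 18 tall (mm), a bystander to be left alone; origin at its underside's centre.
- dish_c: a shut glass culture dish, 94 wide, 18 tall (mm), a bystander to be left alone; origin at its underside's centre.
- beaker: an empty glass beaker, 68 wide, 85 tall (mm), a bystander to be left alone; origin at its underside's centre.
- jar: an amber glass jar with a white cap, 60 wide, 80 tall (mm), a bystander to be left alone; origin at its underside's centre.
- rock: a brown soil specimen, 62 wide, 36 tall (mm), a bystander to be left alone; origin at its underside's centre.
- spatula: a steel lab spatula, 190 long, lying flat (mm), a bystander to be left alone; origin at its underside.

How it is judged:
By the outcome, as a careful person would: the job done as asked, in the order asked, and still so for the second after the job is handed in, while the arm keeps its last pose, push and grip.
It also fails if it takes over 72 s, if anything falls off the work surface, if the arm or the gripper's body presses on something with over 40 N, if the wrist force passes 120 N, or if a joint passes its speed limit or range.

ROBOT

A 6-joint arm with a two-finger parallel gripper is mounted at the origin on the work surface. World frame = base frame: x ahead of the robot, y to its left, z up, the work surface at z = 0. Lengths are in m, angles in rad, forces in N, time in s.
With the tool pointing down it reaches from about 0.3 to 0.85 m from the base axis. Payload 5.4 kg.
Tool frame: the origin (TCP) lies on the centre line of the jaws, within the pads' length; the fingertips stand 11 mm ahead of it and the grasp point (between the pads) lies 8 mm behind it; z points along the fingers, y is the line along which they close (so a half turn about z gives the same grasp; the last joint's range is limited). The gripper opens to 85 mm and grips with 20 to 120 N. Pads are 22 mm wide; open, the fingers measure 114 mm over their backs; the gripper's body (76 mm by 85 mm) begins 54 mm behind the grasp point. The pads swing forward as they close: fully open they stand 13 mm farther back than shut.
Start: joints at [-0.21, 0.158, 1.597, -0, 1.386, -0.21], TCP at [0.575, -0, 0.242] pointing down, gripper open.
Joint ranges: [-2.91, 2.91], [-0.94, 2.29], [0.18, 2.7], [-1.29, 4.43], [0.17, 2.64], [-3, 3]. Speed limits (rad/s): [2.57, 2.57, 3.14, 3.14, 3.14, 3.14].

INTERFACE

Orientations are given as [roll, pitch, yaw] about the fixed x, y, z axes, in that order (R = Rz(yaw) Ry(pitch) Rx(roll)).
In Python, from plant import bot, viewer gives the robot as it stands.
- The arm moves only by the tool arm_command, never from a script. Its argument "steps" is one flat list of numbers, 7 for each row, row after row: the shift along the tool's x, y, z in mm, then the turn, a rotation vector about the tool's x, y, z in rad, then the closure, from 0 (fully open) to 1 (shut). A call has exactly 5 rows; each row shifts and turns the commanded pose from where the row before left it, along the tool's axes as they then stand; what a row does not reach is not made up. A row lasts 1/8 s, in which the tool goes at most 62.5 mm and 10.7 degrees, less where a joint would pass 70% of its speed; a pose out of reach is approached as far as the arm can. A call is refused whole if a number of a shift passes 62.5 or a number of a turn 0.188, either way. A call with a gripper value outside its range is refused whole. The fingers move at their own pace and stop on an object; "newtons" is the grip in N (left out, the last holds). Time passes only in rows, so rows that do not move let the fingers close, or fill a call up. It gives the time, the measured TCP pose, the force, the opening and the grip force at its end, in the units of the state.
- bot.state(): the state, without advancing time (a new reading comes with each control period).
- viewer.camera(name): name is "scene" or "side" or "wrist"; returns a dict with "img" (480x640x3 uint8, red, green, blue), "depth" (480x640 float32, m along the optical axis (not along the pixel's ray), 0 where there is no reading), "K" (3x3 intrinsics, pixels), "origin" and "orientation" of the camera in the world; the wrist camera has in their place "mount" (4x4, takes a point from camera to tool coordinates, whose origin is the TCP and whose axes are the flange's). Camera axes: x right, y down, z forward; pixel columns grow to the right and rows downward; lengths in m; the calibration is good to about 2 mm. The wrist camera is an equidistant fisheye: a pixel r from the principal point sees the ray r / f radians off the axis. A picture is of the moment at which its call begins: read the wrist's pose just before it.
- bot.finish_job(): hands the job in; it is judged then, once.
Trained networks look in the newest picture that a camera, given by its name, has taken for a name from the list of things; names that differ only in an ending like _2 or _b are one class to them, and where a whole thing is asked for, a point or a joint stands for the part that bears it (a point fixed in the world has none). Each returns a list of dicts, best first, with "confidence" (0 to 1); they miss things now and then, are a little off and sometimes report something else, mostly with a low value. They report only what shows in the picture. A call takes as long as a camera call.
- viewer.masks_of(camera, query): "mask" (480x640 bool, what is visible of it) and "box" ([left, top, right, bottom] in pixels, round what is visible of it).
- viewer.landmark_of(camera, query): "pixel" ([row, column] in pixels: a listed point, or the origin of a listed thing).
The state is a dict: "time": time; "joint_pos": joint angles; "qvel": joint speeds; "joint_torque": joint torques, N m; "position": TCP position; "orientation": TCP orientation; "contact_force": force on the tool from outside, world axes, zero at the start; "torque": the same for the moment, N m; "grip_width": finger opening in m; "finger_force": force on a finger pad.
Only numpy, scipy, OpenCV 4.12 (cv2) and the standard library are available. Lean on these libraries where they do the work, as an engineer would, in place of code of your own. Each camera call takes 0.05 s, during which the arm holds its last target. There are 200 camera calls.

## Working session

There is one attempt and no reset: what is moved stays moved. The work goes in short steps, Python scripts to look and compute and a tool call to move; the robot and the scene stay as the last step left them, time stands still between calls to the robot, and variables do not carry over. Pictures are saved under pics/ and viewed, at most 10 in all, crops included, and the job is handed in when it is done.

Besides the shell and the picture viewer there is one more tool, called after "Emit:" by a JSON object that holds its "name" and its "arguments", one argument or row to a line. arm_command: Moves the arm, as the interface text tells. Its arguments: {"type":"object","properties":{"steps":{"type":"array","items":{"type":"number"}},"newtons":{"type":"number"}},"required":["steps"]}

```bash
ls; mkdir -p pics; cat > h.py <<'E'
import numpy as np, cv2
from scipy.spatial.transform import Rotation as R
from plant import bot, viewer
def Rm(o):
    o=np.array(o,float)
    return o if o.shape==(3,3) else R.from_euler('xyz',o).as_matrix()
def world(c,rc):
    r,q=rc; K=c['K']; r0,q0=int(round(r)),int(round(q))
    d=c['depth'][max(r0-1,0):r0+2,max(q0-1,0):q0+2]; d=d[d>0]
    d=np.median(d) if d.size else np.nan
    p=np.array([(q-K[0,2])/K[0,0]*d,(r-K[1,2])/K[1,1]*d,d])
    return Rm(c['orientation'])@p+np.array(c['origin'])
def cloud(c,mask):
    K=c['K']; v,u=np.nonzero(mask&(c['depth']>0)); d=c['depth'][v,u]
    p=np.c_[(u-K[0,2])/K[0,0]*d,(v-K[1,2])/K[1,1]*d,d]
    return p@Rm(c['orientation']).T+np.array(c['origin'])
E
python3 - <<'E'
from h import *
np.set_printoptions(precision=3,suppress=True)
print(bot.state())
for n in ['scene','side']:
    c=viewer.camera(n); cv2.imwrite(f'pics/{n}0.png',c['img'][:,:,::-1]); print(n,c['origin'],c['orientation'],c['K'].tolist())
    for q in ['culture_box','cover_hinge','cover_handle','release_fin','lamp','dimmer_knob','dimmer_pivot']:
        l=viewer.landmark_of(n,q)
        print(q,[(np.round(a['pixel']),round(a['confidence'],2),world(c,a['pixel'])) for a in l[:2]])
    for q in ['cover','cover_handle','release','catch','dimmer_knob','lamp','beaker','jar','rock','dish_a','spatula']:
        for a in viewer.masks_of(n,q)[:3]:
            if a['confidence']<.3: continue
            p=cloud(c,a['mask'])
            if len(p): print('M',q,round(a['confidence'],2),np.round(a['box']),'med',np.median(p,0),'lo',np.percentile(p,3,axis=0),'hi',np.percentile(p,97,axis=0))
E
```

```text
pics
{'time': 0.0, 'joint_pos': array([-0.21 ,  0.159,  1.598, -0.   ,  1.386, -0.21 ]), 'qvel': array([ 0.001,  0.001, -0.001,  0.001,  0.   ,  0.001]), 'joint_torque': array([  0.   , -39.601, -33.143,  -0.   ,   0.008,  -0.   ]), 'position': array([0.574, 0.   , 0.241]), 'orientation': array([-3.14 , -0.   ,  1.571]), 'contact_force': array([ 0.372, -0.59 ,  0.148]), 'torque': array([-0.035, -0.019, -0.052]), 'finger_force': 0.0, 'grip_width': 0.08537473065076648}
scene [ 1.135 -0.886  1.084] [-2.321 -0.011  0.573] [[499.1541336946151, 0.0, 322.9299967789898], [0.0, 499.1541336946151, 239.3264368076209], [0.0, 0.0, 1.0]]
culture_box [(array([298., 294.]), 0.83, array([ 0.62 , -0.204,  0.078]))]
cover_hinge [(array([299., 314.]), 0.96, array([ 0.664, -0.178,  0.077]))]
cover_handle [(array([262., 272.]), 0.76, array([ 0.511, -0.154,  0.109]))]
release_fin [(array([272., 243.]), 0.53, array([ 0.439, -0.198,  0.066]))]
lamp [(array([229., 355.]), 0.57, array([0.601, 0.144, 0.054]))]
dimmer_knob [(array([197., 339.]), 0.44, array([ 0.63 , -0.01 ,  0.292]))]
dimmer_pivot [(array([215.,
[... 3662 characters left out ...]
.432  0.006] hi [ 0.699 -0.371  0.085]
M jar 0.76 [268. 148. 290. 179.] med [0.649 0.373 0.05 ] lo [0.629 0.361 0.003] hi [0.679 0.407 0.082]
M rock 0.76 [404. 399. 438. 426.] med [ 0.513 -0.497  0.028] lo [ 0.492 -0.517  0.012] hi [ 0.539 -0.471  0.035]
M dish_a 0.78 [174. 184. 203. 207.] med [0.365 0.413 0.016] lo [ 0.325  0.375 -0.001] hi [0.408 0.468 0.022]
M dish_a 0.73 [370. 218. 405. 244.] med [ 0.784 -0.005  0.016] lo [ 0.746 -0.044  0.001] hi [0.829 0.04  0.021]
M dish_a 0.71 [311. 393. 357. 445.] med [ 0.36  -0.414  0.017] lo [ 0.32  -0.454 -0.001] hi [ 0.404 -0.369  0.021]
M spatula 0.79 [195. 155. 251. 178.] med [0.49  0.506 0.003] lo [ 0.429  0.485 -0.003] hi [0.599 0.546 0.02 ]
```

```bash
python3 - <<'E'
from h import *
np.set_printoptions(precision=4,suppress=True)
A=[];C=[]
ims=[]
for n in ['scene','side']:
    c=viewer.camera(n); P=cloud(c,np.ones((480,640),bool)); v,u=np.nonzero(c['depth']>0); A.append(P); C.append(c['img'][v,u])
    img=c['img'][:,:,::-1]; ims.append(cv2.resize(img[130:360,210:440],(400,400),interpolation=cv2.INTER_CUBIC))
cv2.imwrite('pics/a.png',np.hstack(ims))
def box(P,lo,hi): return np.all((P>lo)&(P<hi),1)
for i in range(2):
    P,c=A[i],C[i].astype(int)
    hsv=cv2.cvtColor(C[i][None],cv2.COLOR_RGB2HSV)[0].astype(int)
    m=box(P,[.44,-.33,.072],[.72,0,.088]); r=cv2.minAreaRect(P[m][:,:2].astype(np.float32)*1000); print(i,'cover',r)
    m=box(P,[.44,-.24,.092],[.56,-.08,.13]); q=P[m]; print('above',len(q),q.min(0),q.max(0))
    hnd=q[(q[:,1]>-.18)&(c[m].sum(1)<200)]
    if len(hnd): print('handle',len(hnd),np.median(hnd,0),hnd.min(0),hnd.max(0),cv2.minAreaRect(hnd[:,:2].astype(np.float32)*1000))
    m=box(P,[.40,-.27,.070],[.50,-.15,.12])&(hsv[:,1]>120)&((hsv[:,0]<6)|(hsv[:,0]>174)); q=P[m]
    if len(q): print('fin',len(q),np.median(q,0),q.min(0),q.max(0))
    m=box(P,[.45,.08,.049],[.76,.29,.060]); print('lamp top',cv2.minAreaRect(P[m][:,:2].astype(np.float32)*1000),np.median(P[m][:,2]))
    m=box(P,[.45,.08,.065],[.76,.29,.16]); q=P[m];print('lamp above',q.min(0),q.max(0))
    o=m&(hsv[:,1]>130)&(hsv[:,0]<25); q=P[o]
    if len(q): print('orange',len(q),np.median(q,0),q.min(0),q.max(0))
    g=box(P,[.45,.08,.045],[.76,.29,.08])&(hsv[:,1]>100)&(hsv[:,0]>40)&(hsv[:,0]<90); q=P[g]
    if len(q): print('green',len(q),q.mean(0),q.min(0),q.max(0))
E
```

```text
0 cover ((563.3546142578125, -152.89112854003906), (226.37478637695312, 231.74855041503906), 78.39229583740234)
above 105 [ 0.4407 -0.2228  0.0929] [ 0.5163 -0.1258  0.1214]
handle 67 [ 0.509  -0.1442  0.114 ] [ 0.5011 -0.1575  0.0947] [ 0.5163 -0.1298  0.1214] ((507.7748107910156, -143.07345581054688), (27.25531768798828, 12.703520774841309), 77.7380599975586)
fin 39 [ 0.4482 -0.2184  0.0855] [ 0.4407 -0.2228  0.0702] [ 0.4521 -0.2113  0.1   ]
lamp top ((577.9524536132812, 190.23622131347656), (139.99691772460938, 126.59386444091797), 11.336606979370117) 0.05423257402730186
lamp above [0.5079 0.1698 0.065 ] [0.728  0.2315 0.1299]
1 cover ((565.73681640625, -151.43539428710938), (228.78033447265625, 226.64669799804688), 78.23393249511719)
above 130 [ 0.4405 -0.2204  0.0925] [ 0.5163 -0.1223  0.1213]
handle 91 [ 0.5033 -0.143   0.1155] [ 0.4945 -0.1566  0.0925] [ 0.5151 -0.1223  0.1213] ((504.8006591796875, -139.4665069580078), (33.84196472167969, 15.509961128234863), 77.03458404541016)
fin 73 [ 0.4425 -0.2156  0.0885] [ 0.4349 -0.2197  0.0715] [ 0.4516 -0.2065  0.0999]
lamp top ((578.2473754882812, 191.8775634765625), (143.51547241210938, 122.71256256103516), 11.317364692687988) 0.05387046797300221
lamp above [0.5058 0.1657 0.0651] [0.7281 0.2274 0.1335]
orange 36 [0.5132 0.1813 0.1287] [0.5058 0.1693 0.1242] [0.5221 0.1969 0.1335]
green 3 [0.5635 0.1651 0.0574] [0.5631 0.1585 0.0566] [0.5639 0.1709 0.0588]
```

View pics/a.png

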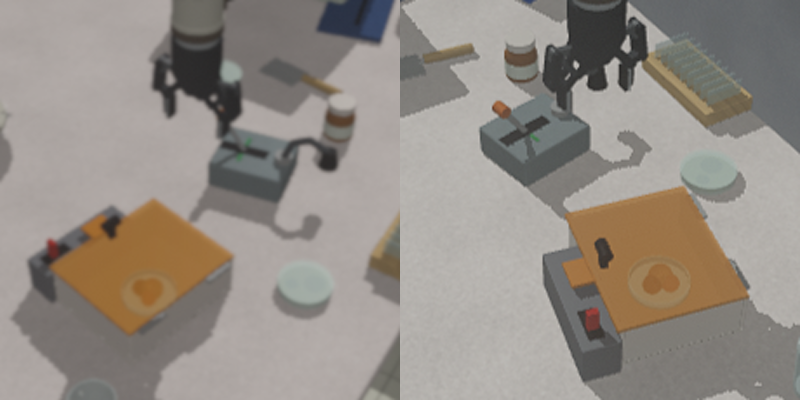

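The picture shows the lamp at right of centre, with its orange knob leaning to the front (right half, 502,108). The box has its black handle at (603,252) and the red fin at (592,320). I measure the box yaw at −11.7°, the lamp yaw at +11.3°, the handle at about (0.505, −0.1415) and the knob at about (0.513, 0.180). The handle-to-fin offset matches the given geometry.

Emit:
{"name": "arm_command", "arguments": {
  "steps": [60,-20,13,0,0,0,0,60,-20,13,0,0,0,0,60,-20,13,0,0,0,0,0,0,0,0,0,0.172,0,0,0,0,0,0,0.172,0],
  "newtons": 30
}}

```text
time: 2.62
position: [0.5164, 0.1752, 0.2044]
orientation: [-3.141, 0.0, 1.223]
contact_force: [0.2, 1.7, 0.3]
grip_width: 0.0851
finger_force: 0.0
```

Emit:
{"name": "arm_command", "arguments": {
  "steps": [0,0,0,0,0,0.172,0,0,0,0,0,0,0.172,0,0,0,0,0,0,0.172,0,0,0,0,0,0,0.172,0,0,0,0,0,0,0.172,0]
}}

```text
time: 3.25
position: [0.5169, 0.1742, 0.2046]
orientation: [-3.142, -0.0, 0.361]
contact_force: [-0.4, 0.6, -0.1]
grip_width: 0.0851
finger_force: 0.0
```

Emit:
{"name": "arm_command", "arguments": {
  "steps": [0,0,0,0,0,0.172,0.4,0,0,0,0,0,0,0.4,0,0,0,0,0,0,0.4,0,0,0,0,0,0,0.4,0,0,0,0,0,0,0.4]
}}

```text
time: 3.88
position: [0.5169, 0.1742, 0.2046]
orientation: [-3.142, -0.0, 0.196]
contact_force: [-0.0, 0.4, 0.2]
grip_width: 0.0512
finger_force: 0.0
```

```bash
cat >> h.py <<'E'
def wcloud():
    s=bot.state(); c=viewer.camera('wrist'); K=c['K']; f=K[0,0]
    v,u=np.mgrid[0:480,0:640]; x=(u-K[0,2])/f; y=(v-K[1,2])/K[1,1]; r=np.hypot(x,y)+1e-9
    ray=np.stack([np.sin(r)*x/r,np.sin(r)*y/r,np.cos(r)],-1)
    d=c['depth']; P=ray*(d/np.maximum(np.cos(r),.05))[...,None]
    M=np.array(c['mount']); P=P@M[:3,:3].T+M[:3,3]
    W=P@Rm(s['orientation']).T+s['position']; W[d<=0]=np.nan
    return s,c,P,W
def orange(c,W,lo,hi):
    h=cv2.cvtColor(c['img'],cv2.COLOR_RGB2HSV).astype(int)
    return (h[...,1]>130)&(h[...,0]<25)&np.all((W>lo)&(W<hi),-1)
def col(img,lo,hi,s=110):
    h=cv2.cvtColor(img,cv2.COLOR_RGB2HSV).astype(int); return (h[...,1]>s)&(h[...,0]>=lo)&(h[...,0]<=hi)
E
python3 - <<'E'
from h import *
np.set_printoptions(precision=4,suppress=True)
s,c,P,W=wcloud(); cv2.imwrite('pics/w1.png',c['img'][:,:,::-1])
print(c['K'],c['mount'])
m=orange(c,W,[.45,.1,.07],[.65,.25,.16]); q=W[m]; print(m.sum())
if m.sum(): print(np.median(q,0),q.min(0),q.max(0)); v,u=np.nonzero(m); print(v.mean(),u.mean(),cv2.minAreaRect(q[:,:2].astype(np.float32)*1000))
g=col(c['img'],40,90)&np.all((W>[.45,.08,.04])&(W<[.76,.29,.08]),-1); q=W[g]; print('green',len(q),q.mean(0) if len(q) else '')
n,l,st,ce=cv2.connectedComponentsWithStats(g.astype(np.uint8))
for i in range(1,n):
    if st[i,4]>5: print(st[i,4],W[l==i].mean(0))
t=np.all((W>[.45,.08,.049])&(W<[.7,.29,.060]),-1); print('top',t.sum(),cv2.minAreaRect(W[t][:,:2].astype(np.float32)*1000))
for qn in ['dimmer_knob','dimmer_pivot']:
  for a in viewer.landmark_of('wrist',qn)[:2]:
    r,cc=np.round(a['pixel']).astype(int); print(qn,a['confidence'],r,cc,W[r,cc])
E
```

```text
[[371.6483   0.     318.6036]
 [  0.     371.6483 241.5521]
 [  0.       0.       1.    ]] [[-0.001  -0.9552 -0.2959  0.0749]
 [ 1.     -0.0007 -0.0011  0.0013]
 [ 0.0008 -0.2959  0.9552 -0.1311]
 [ 0.      0.      0.      1.    ]]
1252
[0.5197 0.1815 0.1301] [0.5063 0.1686 0.1181] [0.5283 0.194  0.1333]
253.60063897763578 305.34424920127793 ((517.4893188476562, 181.3666229248047), (18.436664581298828, 23.523542404174805), 11.219056129455566)
green 429 [0.5588 0.1891 0.056 ]
203 [0.554 0.213 0.056]
211 [0.5637 0.1662 0.056 ]
top 24836 ((578.5728759765625, 193.51666259765625), (139.9513702392578, 120.78431701660156), 11.316843032836914)
dimmer_knob 0.71 254 305 [0.5193 0.1817 0.1305]
dimmer_pivot 0.59 167 310 [0.5622 0.1886 0.059 ]
```

View pics/w1.png

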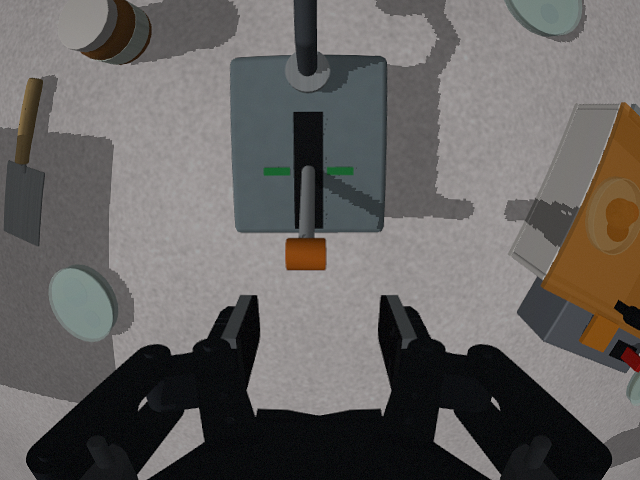

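Emit:
{"name": "arm_command", "arguments": {
  "steps": [1,-7,0,0,0,0,0.4,0,0,40,0,0,0,0.4,0,0,35,0,0,0,0.4,0,0,15,0,0,0,0.4,0,0,0,0,0,0,0.4]
}}

```text
time: 4.65
position: [0.516, 0.1814, 0.1139]
orientation: [-3.141, 0.002, 0.195]
contact_force: [-0.6, 0.3, 0.3]
grip_width: 0.051
finger_force: 0.0
```

Emit:
{"name": "arm_command", "arguments": {
  "steps": [0,0,0,0,0,0,0.8,0,0,0,0,0,0,0.8,0,0,0,0,0,0,0.8,0,0,0,0,0,0,0.8,0,0,0,0,0,0,0.8],
  "newtons": 30
}}

```text
time: 5.28
position: [0.5175, 0.1822, 0.1164]
orientation: [-3.14, -0.003, 0.195]
contact_force: [-2.5, 4.7, 6.1]
grip_width: 0.024
finger_force: 32.7
```

Gripped at 24 mm, with little force on the arm. Next I follow the arc to upright.

Emit:
{"name": "arm_command", "arguments": {
  "steps": [8,0,-3,0,0,0,0.8,8.3,0,-3.5,0,0,0,0.8,8.8,0,-2.5,0,0,0,0.8,8.9,0,-1.6,0,0,0,0.8,9,0,-0.5,0,0,0,0.8]
}}

```text
time: 5.9
position: [0.5574, 0.1903, 0.1261]
orientation: [-3.14, 0.004, 0.195]
contact_force: [-6.6, 3.3, 3.9]
grip_width: 0.0236
finger_force: 32.4
```

```bash
cat > knob.py <<'E'
from h import *
np.set_printoptions(precision=4,suppress=True)
s,c,P,W=wcloud(); print(s['time'],s['position'],s['contact_force'],s['finger_force'])
m=orange(c,W,[.45,.1,.09],[.65,.25,.16]); q=W[m]; print(m.sum())
if m.sum(): print(np.median(q,0),q.min(0),q.max(0),cv2.minAreaRect(q[:,:2].astype(np.float32)*1000))
g=col(c['img'],40,90)&np.all((W>[.45,.08,.04])&(W<[.76,.29,.08]),-1)
n,l,st,ce=cv2.connectedComponentsWithStats(g.astype(np.uint8))
for i in range(1,n):
    if st[i,4]>5: print('green',st[i,4],W[l==i].mean(0))
ax=np.array([np.cos(.1975),np.sin(.1975)]); print('front offset of tcp from pivot (mm)',1000*(s['position'][:2]-[.5588,.1895])@ax)
E
python3 knob.py
```

```text
5.9 [0.5574 0.1903 0.1261] [-6.5605  3.284   3.9334] 32.42565214633942
3104
[0.5563 0.1887 0.1418] [0.5433 0.1753 0.1181] [0.57   0.2038 0.1475] ((556.2969970703125, 189.33680725097656), (23.169143676757812, 25.00016212463379), 10.966608047485352)
green 326 [0.5645 0.1663 0.0559]
green 325 [0.5551 0.2129 0.0558]
front offset of tcp from pivot (mm) -1.256118018258225
```

Emit:
{"name": "arm_command", "arguments": {
  "steps": [3,0,0,0,0,0,0.8,0,0,0,0,0,0,0.8,0,0,0,0,0,0,0.8,0,0,0,0,0,0,0.8,0,0,0,0,0,0,0.8]
}}

```text
time: 6.58
position: [0.5607, 0.1909, 0.1261]
orientation: [-3.14, 0.002, 0.195]
contact_force: [-4.4, 2.9, 3.2]
grip_width: 0.0234
finger_force: 32.2
```

```bash
python3 knob.py
```

```text
6.575 [0.5607 0.1909 0.1261] [-4.4194  2.887   3.2367] 32.21111476421356
3123
[0.5591 0.1892 0.1421] [0.5449 0.1757 0.1185] [0.5683 0.2018 0.147 ] ((555.4815063476562, 188.6451416015625), (21.248315811157227, 23.674604415893555), 11.881680488586426)
green 339 [0.5542 0.213  0.0559]
green 356 [0.5639 0.1663 0.0558]
front offset of tcp from pivot (mm) 2.1706035946929068
```

Emit:
{"name": "arm_command", "arguments": {
  "steps": [0,0,0,0,0,0,0.4,0,0,0,0,0,0,0.4,0,0,0,0,0,0,0.4,0,0,-30,0,0,0,0.4,0,0,-45,0,0,0,0.4]
}}

```text
time: 7.25
position: [0.5605, 0.1898, 0.1998]
orientation: [-3.142, 0.004, 0.195]
contact_force: [0.4, -0.2, 0.7]
grip_width: 0.0514
finger_force: 0.0
```

Emit:
{"name": "arm_command", "arguments": {
  "steps": [-40,0,0,0,0,0,0.4,0,0,0,0,0,0,0.4,0,0,0,0,0,0,0.4,0,0,0,0,0,0,0.4,0,0,0,0,0,0,0.4]
}}

```text
time: 7.88
position: [0.5229, 0.1824, 0.2005]
orientation: [3.142, 0.0, 0.195]
contact_force: [0.6, -0.4, 0.3]
grip_width: 0.0512
finger_force: 0.0
```

```bash
python3 knob.py
```

```text
7.875 [0.5229 0.1824 0.2005] [ 0.5786 -0.3668  0.2685] 0.0
1624
[0.5558 0.1888 0.1427] [0.5433 0.1755 0.1336] [0.5655 0.2019 0.146 ] ((554.4490356445312, 188.63565063476562), (18.754688262939453, 23.71051788330078), 11.60814380645752)
green 218 [0.5634 0.1662 0.0559]
green 209 [0.5542 0.213  0.0559]
front offset of tcp from pivot (mm) -36.543103127083384
```

```bash
cat > kfit.py <<'E'
from h import *
from scipy.optimize import least_squares
def fit(W,c,tag):
    m=orange(c,W,[.45,.1,.1],[.65,.25,.16]); m=cv2.erode(m.astype(np.uint8),np.ones((3,3)))>0 if m.sum()>600 else m
    q=W[m]; ax=np.array([np.cos(.1975),np.sin(.1975)])
    a=(q[:,:2]-[.5588,.1896])@ax*1000; z=q[:,2]*1000
    r=least_squares(lambda p:np.hypot(a-p[0],z-p[1])-10,[a.mean(),z.mean()-5],loss='soft_l1')
    print(tag,m.sum(),'knob along, z:',r.x,'rms',np.std(r.fun),'range',np.percentile(a,[2,98]))
s,c,P,W=wcloud(); fit(W,c,'wrist')
g=col(c['img'],40,90)&np.all((W>[.45,.08,.04])&(W<[.76,.29,.08]),-1); print('green',np.nanmean(W[g],0))
for n in ['scene','side']:
    c=viewer.camera(n); W=np.full((480,640,3),np.nan); W[c['depth']>0]=cloud(c,np.ones((480,640),bool)); fit(W,c,n)
    g=col(c['img'],40,90,90)&np.all((W>[.45,.08,.04])&(W<[.76,.29,.08]),-1); print('green',g.sum(),W[g].mean(0))
    cv2.imwrite(f'pics/k_{n}.png',cv2.resize(c['img'][170:260,250:420,::-1],None,fx=4,fy=4,interpolation=cv2.INTER_CUBIC))
E
python3 kfit.py
```

```text
wrist 1413 knob along, z: [ -5.29448016 134.13389023] rms 0.5655364562050624 range [-12.66995829   4.24419594]
green [0.55897154 0.18929223 0.05590142]
scene 21 knob along, z: [ -5.33662262 132.29209589] rms 2.9293983420187137 range [-9.98688702  0.81049012]
green 0 [nan nan nan]
side 38 knob along, z: [ -3.558748   133.49001833] rms 1.7877118302527677 range [-14.38553759   1.73794392]
green 6 [0.55580064 0.21632113 0.05435761]kfit.py:13: RuntimeWarning: Mean of empty slice.
  g=col(c['img'],40,90,90)&np.all((W>[.45,.08,.04])&(W<[.76,.29,.08]),-1); print('green',g.sum(),W[g].mean(0))
  ret = um.true_divide(
```

Emit:
{"name": "arm_command", "arguments": {
  "steps": [31.5,0,0,0,0,0,0.4,0,0,40,0,0,0,0.4,0,0,33,0,0,0,0.4,0,0,0,0,0,0,0.8,0,0,0,0,0,0,0.8]
}}

```text
time: 8.7
position: [0.553, 0.1893, 0.1278]
orientation: [-3.14, 0.0, 0.195]
contact_force: [0.6, 3.2, -9.5]
grip_width: 0.0231
finger_force: 34.5
```

Emit:
{"name": "arm_command", "arguments": {
  "steps": [0,0,0,0,0,0,0.8,0,0,0,0,0,0,0.8,0,0,0,0,0,0,0.8,2.5,0,0,0,0,0,0.8,2.5,0,0,0,0,0,0.8]
}}

```text
time: 9.32
position: [0.5565, 0.1901, 0.1279]
orientation: [-3.14, 0.004, 0.195]
contact_force: [-5.5, 3.4, -2.5]
grip_width: 0.0232
finger_force: 35.2
```

Emit:
{"name": "arm_command", "arguments": {
  "steps": [0,0,0,0,0,0,0.8,0,0,0,0,0,0,0.8,0,0,0,0,0,0,0.4,0,0,0,0,0,0,0.4,0,0,0,0,0,0,0.4]
}}

```text
time: 9.95
position: [0.5592, 0.1892, 0.1288]
orientation: [3.141, -0.002, 0.195]
contact_force: [0.1, -0.1, -0.4]
grip_width: 0.0509
finger_force: 0.0
```

Emit:
{"name": "arm_command", "arguments": {
  "steps": [0,0,-40,0,0,0,0.4,0,0,-33,0,0,0,0.4,-40,0,0,0,0,0,0.4,0,0,0,0,0,0,0.4,0,0,0,0,0,0,0.4]
}}

```text
time: 10.58
position: [0.5196, 0.1817, 0.2011]
orientation: [3.141, -0.001, 0.195]
contact_force: [-0.4, 0.1, 0.4]
grip_width: 0.0508
finger_force: 0.0
```

```bash
python3 kfit.py 2>/dev/null; python3 knob.py
```

```text
wrist 1424 knob along, z: [ -1.3886365  134.25165986] rms 0.5592286292764056 range [-8.92200767  7.9576617 ]
green [0.55944543 0.18859387 0.05587542]
scene 22 knob along, z: [  6.62954994 135.40206302] rms 3.288695818422392 range [-6.06773016  4.2599903 ]
green 0 [nan nan nan]
side 40 knob along, z: [  0.22622115 134.5000731 ] rms 2.062655382596746 range [-10.68552367   3.99808311]
green 6 [0.554649   0.21389119 0.0565953 ]
10.725 [0.5198 0.1817 0.2008] [ 1.0117  0.0831 -0.4215] 0.0
1655
[0.5592 0.1893 0.1429] [0.5473 0.1763 0.1327] [0.5693 0.2025 0.1461] ((557.9298706054688, 189.25881958007812), (19.121232986450195, 23.643146514892578), 11.264296531677246)
green 205 [0.564  0.1657 0.0558]
green 204 [0.5541 0.2133 0.0559]
front offset of tcp from pivot (mm) -39.734340365616774
```

Emit:
{"name": "arm_command", "arguments": {
  "steps": [-13,52,0,0,0,0,0.4,-13,52,0,0,0,0,0.4,-13,52,0,0,0,0,0.4,-13,52,0,0,0,0,0.4,-13,53,0,0,0,0,0.4]
}}

```text
time: 11.4
position: [0.506, -0.0888, 0.2009]
orientation: [3.141, -0.001, 0.195]
contact_force: [0.5, 0.4, -0.8]
grip_width: 0.0516
finger_force: 0.0
```

Emit:
{"name": "arm_command", "arguments": {
  "steps": [-12.5,53,0,0,0,0,0.4,0,0,0,0,0,0.14,0.4,0,0,0,0,0,0.13,0.4,0,0,0,0,0,0.13,0.4,0,0,0,0,0,0,0.4]
}}

```text
time: 12.02
position: [0.5041, -0.1416, 0.2006]
orientation: [3.142, -0.0, -0.204]
contact_force: [-0.4, 1.0, 0.2]
grip_width: 0.0511
finger_force: 0.0
```

```bash
cat > box.py <<'E'
from h import *
np.set_printoptions(precision=4,suppress=True)
s,c,P,W=wcloud(); cv2.imwrite('pics/w2.png',c['img'][:,:,::-1]); print(s['position'],s['orientation'])
d=(c['img'].astype(int).max(-1)<75)&np.all((W>[.47,-.19,.105])&(W<[.54,-.10,.124]),-1); q=W[d]
print('handle',len(q)); 
if len(q): print(np.median(q,0),cv2.minAreaRect(q[:,:2].astype(np.float32)*1000),q[:,2].max())
h=cv2.cvtColor(c['img'],cv2.COLOR_RGB2HSV).astype(int)
f=(h[...,1]>120)&((h[...,0]<6)|(h[...,0]>174))&np.all((W>[.40,-.27,.09])&(W<[.50,-.15,.12]),-1); q=W[f]
print('fin top',len(q)); 
if len(q): print(np.median(q,0),cv2.minAreaRect(q[:,:2].astype(np.float32)*1000))
t=np.all((W>[.44,-.33,.075])&(W<[.72,0,.085]),-1); print('cover',t.sum(),cv2.minAreaRect(W[t][:,:2].astype(np.float32)*1000),np.median(W[t][:,2]))
for k in ['cover_handle','release_fin','cover_hinge']:
    for a in viewer.landmark_of('wrist',k)[:2]:
        r,cc=np.round(a['pixel']).astype(int); print(k,round(a['confidence'],2),r,cc,W[r,cc])
E
python3 box.py
```

```text
[ 0.5041 -0.1416  0.2006] [ 3.1415 -0.0001 -0.2039]
handle 1285
[ 0.5082 -0.1404  0.1172] ((506.4556884765625, -140.0854949951172), (29.19042205810547, 16.42427635192871), 78.24063110351562) 0.1203921263188895
fin top 334
[ 0.4461 -0.2127  0.0972] ((444.4734191894531, -213.2908172607422), (10.005680084228516, 16.342844009399414), 77.951416015625)
cover 81030 ((565.15380859375, -152.51882934570312), (223.51475524902344, 226.7015838623047), 77.89946746826172) 0.07948813064789789
cover_handle 0.63 249 309 [ 0.5094 -0.138   0.1179]
release_fin 0.57 298 426 [ 0.4493 -0.2104  0.0975]
release_fin 0.16 145 617 [ 0.5239 -0.4666  0.0221]
cover_hinge 0.86 2 315 [ 0.6664 -0.1741  0.0802]
cover_hinge 0.33 214 24 [0.5794 0.1373 0.052 ]
```

View pics/w2.png

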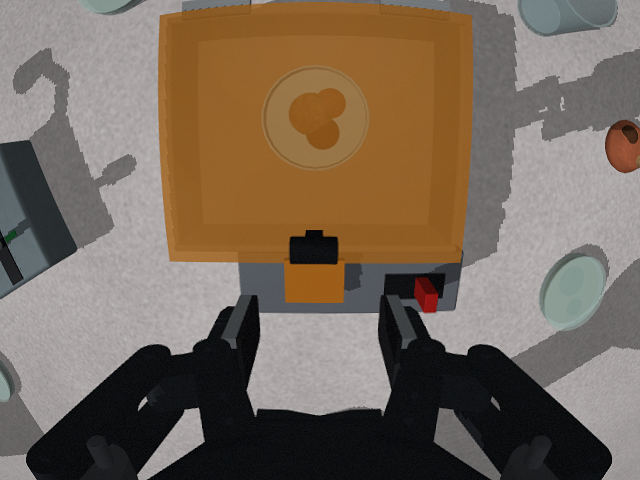

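The wrist picture shows the handle at pixel (249,314), midway between the fingers, and the fin at (295,427). I descend and grip the handle.

Emit:
{"name": "arm_command", "arguments": {
  "steps": [1,-1.5,30,0,0,0,0.4,0,0,40,0,0,0,0.4,0,0,20,0,0,0,0.4,0,0,8,0,0,0,0.4,0,0,0,0,0,0,0.4]
}}

```text
time: 12.85
position: [0.5051, -0.14, 0.1027]
orientation: [-3.142, 0.0, -0.205]
contact_force: [0.5, 0.2, 0.0]
grip_width: 0.0512
finger_force: 0.0
```

Emit:
{"name": "arm_command", "arguments": {
  "steps": [0,0,0,0,0,0,0.75,0,0,0,0,0,0,0.75,0,0,0,0,0,0,0.75,0,0,0,0,0,0,0.75,0,0,0,0,0,0,0.75],
  "newtons": 40
}}

```text
time: 13.48
position: [0.5062, -0.1388, 0.1043]
orientation: [-3.139, -0.002, -0.205]
contact_force: [0.8, 7.2, 5.2]
grip_width: 0.0294
finger_force: 40.5
```

Emit:
{"name": "arm_command", "arguments": {
  "steps": [0,0,-1,0,0,0,0.75,0,0,-1,0,0,0,0.75,0,0,-1,0,0,0,0.75,0,0,0,0,0,0,0.75,0,0,0,0,0,0,0.75]
}}

```text
time: 14.1
position: [0.5066, -0.1389, 0.1064]
orientation: [-3.139, -0.004, -0.206]
contact_force: [7.2, 5.4, -2.8]
grip_width: 0.0292
finger_force: 39.7
```

Emit:
{"name": "arm_command", "arguments": {
  "steps": [0,0,-0.8,0,0,0,0.75,0,0,-0.7,0,0,0,0.75,0,0,0,0,0,0,0.75,0,0,0,0,0,0,0.75,0,0,0,0,0,0,0.75]
}}

```text
time: 14.72
position: [0.507, -0.139, 0.1079]
orientation: [-3.139, -0.005, -0.206]
contact_force: [8.3, 4.1, -4.9]
grip_width: 0.0291
finger_force: 39.8
```

Emit:
{"name": "arm_command", "arguments": {
  "steps": [0.4,0,-1,0,0,0,0.75,0.4,0,-1,0,0,0,0.75,0,0,0,0,0,0,0.75,0,0,0,0,0,0,0.75,0,0,0,0,0,0,0.75]
}}

```text
time: 15.35
position: [0.5074, -0.139, 0.1098]
orientation: [-3.139, -0.004, -0.205]
contact_force: [6.9, 4.5, -4.9]
grip_width: 0.0289
finger_force: 39.8
```

```bash
cat > lid.py <<'E'
from h import *
np.set_printoptions(precision=4,suppress=True)
s,c,P,W=wcloud(); print(s['time'],s['position'],s['contact_force'],s['torque'])
ax=np.array([np.cos(.207),-np.sin(.207)]); o=np.array([.579,-.1555])
# amber plate points left & right of gripper
m=col(c['img'],5,25,110)&np.all((W>[.42,-.33,.06])&(W<[.75,.03,.3]),-1)
a=(W[m][:,:2]-o)@ax; z=W[m][:,2]; k=(a>-.09)&(a<.085)
p=np.polyfit(a[k],z[k],1); r=z[k]-np.polyval(p,a[k]); g=abs(r)<.004; p=np.polyfit(a[k][g],z[k][g],1)
print('plate pts',k.sum(),'slope angle',-np.arctan(p[0]),'z front(-.09)',np.polyval(p,-.09),'z back',np.polyval(p,.09))
E
python3 lid.py
```

```text
15.35 [ 0.5074 -0.139   0.1098] [ 6.9319  4.5167 -4.937 ] [ 0.8181 -0.7716 -0.0619]
plate pts 141701 slope angle 0.03283517762892747 z front(-.09) 0.08534608481111557 z back 0.07943362784886342
```

Emit:
{"name": "arm_command", "arguments": {
  "steps": [0.4,0,-1.5,0,0,0,0.75,0.4,0,-1.5,0,0,0,0.75,0,0,0,0,0,0,0.75,0,0,0,0,0,0,0.75,0,0,0,0,0,0,0.75]
}}

```text
time: 16.02
position: [0.5081, -0.1392, 0.1127]
orientation: [-3.139, -0.003, -0.205]
contact_force: [6.2, 4.3, -5.1]
grip_width: 0.0295
finger_force: 39.8
```

```bash
python3 lid.py
```

```text
16.025 [ 0.5081 -0.1392  0.1127] [ 6.1863  4.2997 -5.1105] [ 0.8277 -0.7577 -0.0236]
plate pts 141135 slope angle 0.050580970293218404 z front(-.09) 0.08855841475182476 z back 0.0794460676587007
```

The cover follows at a steady force of about 5 N, reaching 0.05 rad. That is past the 0.03 rad limit of a caught cover, so it is free and the release stays untouched. Next I raise it along its arc.

Emit:
{"name": "arm_command", "arguments": {
  "steps": [3,0,-9.7,0,0,0,0.75,3.5,0,-9.5,0,0,0,0.75,4.1,0,-9.3,0,0,0,0.75,4.6,0,-9,0,0,0,0.75,5.2,0,-8.7,0,0,0,0.75]
}}

```text
time: 16.7
position: [0.5269, -0.1432, 0.1584]
orientation: [-3.139, -0.0, -0.205]
contact_force: [4.4, 3.8, -7.0]
grip_width: 0.0291
finger_force: 39.9
```

```bash
python3 lid.py
```

```text
16.7 [ 0.5269 -0.1432  0.1584] [ 4.352   3.7764 -7.0206] [ 0.6551 -0.3271 -0.0989]
plate pts 124871 slope angle 0.34038821892311144 z front(-.09) 0.1435255992334272 z back 0.07977432698300649
```

Emit:
{"name": "arm_command", "arguments": {
  "steps": [5.7,0,-8.4,0,0,0,0.75,6.2,0,-8,0,0,0,0.75,6.6,0,-7.7,0,0,0,0.75,7.1,0,-7.2,0,0,0,0.75,7.5,0,-6.8,0,0,0,0.75]
}}

```text
time: 17.38
position: [0.5587, -0.1499, 0.1963]
orientation: [-3.139, 0.002, -0.205]
contact_force: [1.4, 4.0, -4.2]
grip_width: 0.0292
finger_force: 39.8
```

Emit:
{"name": "arm_command", "arguments": {
  "steps": [7.9,0,-6.3,0,0,0,0.75,8.3,0,-5.9,0,0,0,0.75,8.6,0,-5.4,0,0,0,0.75,8.9,0,-4.8,0,0,0,0.75,0,0,0,0,0,0,0.75]
}}

```text
time: 18.0
position: [0.592, -0.1569, 0.2191]
orientation: [-3.139, 0.002, -0.205]
contact_force: [0.2, 5.8, -1.7]
grip_width: 0.0292
finger_force: 41.4
```

```bash
python3 lid.py; python3 - <<'E'
from h import *
ims=[]
for n in ['scene','side']:
    c=viewer.camera(n); ims.append(cv2.resize(c['img'][130:360,200:430,::-1],(400,400),interpolation=cv2.INTER_CUBIC))
cv2.imwrite('pics/end.png',np.hstack(ims))
E
```

```text
18.0 [ 0.592  -0.1569  0.2191] [ 0.2154  5.8156 -1.7318] [0.8724 0.3813 0.0214]
plate pts 77425 slope angle 0.863907970013152 z front(-.09) 0.29342058851505814 z back 0.082680473113671
```

View pics/end.png

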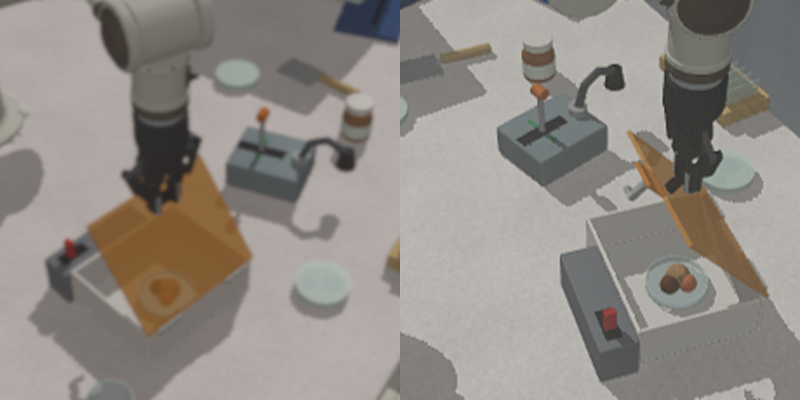

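The cover is held open at about 0.87 rad (50°). The lever stands upright at (262,115) in the left half, and the fin is untouched at (610,320).

```bash
python3 -c "
from plant import bot
print(bot.finish_job())"
```

```text
the job is handed in; nothing more can be done
None
```

The job is handed in: the dimmer lever is upright to within about 0.02 rad, the tug showed the cover was not caught so I left the red release alone, and the gripper is holding the cover open at about 50°.

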